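Click the pipette hanger onto its stand

ROBOT

A 7-joint arm with a two-finger parallel gripper is mounted at the origin on the work surface. World frame = base frame: x ahead of the robot, y to its left, z up, the work surface at z = 0. Lengths are in m, angles in rad, forces in N, time in s.
With the tool pointing down it reaches from about 0.425 to 0.925 m from the base axis. Payload 6.8 kg.
Tool frame: the origin (TCP) lies at the very end of the fingers, on their centre line; the grasp point (between the pads) lies 19 mm behind it; z points along the fingers, y is the line along which they close (so a half turn about z gives the same grasp; the last joint's range is limited). The gripper opens to 85 mm and grips with 20 to 120 N. Pads are 22 mm wide; open, the fingers measure 114 mm over their backs; the gripper's body (76 mm by 85 mm) begins 54 mm behind the grasp point. The pads swing forward as they close: fully open they stand 13 mm farther back than shut.
Start: joints at [1.147, 0.477, 0.022, 1.555, -0.011, 1.109, -0.083], TCP at [0.21, -0.642, 0.231] pointing down, gripper open.
Joint ranges: [-2.96, 2.96], [-0.34, 2.1], [-1.41, 1.46], [0.24, 2.44], [-1.37, 4.51], [0.17, 1.92], [-2.96, 2.96]. Speed limits (rad/s): [2.39, 2.39, 3.14, 3.14, 3.14, 3.14, 3.14].

INTERFACE

Orientations are given as a rotation vector (axis times angle).
In Python, from bench import monitor, optics, r gives the robot as it stands.
- The arm moves only by the shell command python3 -m crank 'ROWS' [OPENING] [FORCE]. ROWS is JSON, a list of rows, each a list of 2 entries, a list of its own where there are three numbers: the shift along the tool's x, y, z in cm, then the turn, a rotation vector about the tool's x, y, z in rad. A call has 1 to 5 rows; each row shifts and turns the commanded pose from where the row before left it, along the tool's axes as they then stand; what a row does not reach is not made up. A row lasts 1/10 s, in which the tool goes at most 50 mm and 8.59 degrees, less where a joint would pass 70% of its speed; a pose out of reach is approached as far as the arm can. A call is refused whole if a number of a shift passes 5 or a number of a turn 0.15, either way. A call with a gripper value outside its range is refused whole. OPENING is the finger opening in cm, from 0 to 8.54, set as the call begins (- or left out, the last holds). The fingers move at their own pace and stop on an object; FORCE is the grip in N (left out, the last holds). Time passes only in rows, so rows that do not move let the fingers close. It gives the time, the measured TCP pose, the force, the opening and the grip force at its end, in the units of the state.
- monitor.get_obs(): the state, without advancing time (a new reading comes with each control period).
- optics.grab_frame(name): name is "scene" or "top" or "wrist"; returns (picture, depth): 420x560x3 uint8, red, green, blue; 420x560 float32, m along the optical axis (not along the pixel's ray), 0 where there is no reading.
- optics.camera_model(name): a dict with "vertical_fov" (degrees; the focal length in pixels is half the picture's height over the tangent of half this angle, whatever the lens; pixels are square), "cx", "cy" (the principal point, pixels), "R" (3x3) and "t" (3): a world point X has camera coordinates R X + t; the wrist camera has in their place "hand_eye" (4x4, takes a point from camera to tool coordinates, whose origin is the TCP and whose axes are the flange's). Camera axes: x right, y down, z forward; pixel columns grow to the right and rows downward; lengths in m; the calibration is good to about 2 mm. The wrist camera is an equidistant fisheye: a pixel r from the principal point sees the ray r / f radians off the axis. A picture is of the moment at which its call begins: read the wrist's pose just before it. camera_model takes no time and is no camera call.
- r.hand_in(): hands the job in; it is judged then, once.
The state is a dict: "clock": time; "joints": joint angles; "qvel": joint speeds; "tau": joint torques, N m; "tcp_pos": TCP position; "orientation": TCP orientation; "contact_force": force on the tool from outside, world axes, zero at the start; "moment": the same for the moment, N m; "grip_width": finger opening in m; "gripper_force": force on a finger pad.
Only numpy, scipy, OpenCV 4.12 (cv2) and the standard library are available. Lean on these libraries where they do the work, as an engineer would, in place of code of your own. Each camera call takes 0.05 s, during which the arm holds its last target. There are 200 camera calls.

TASK

Put the pipette hanger onto its stand: slide its sleeve down over the stand's post until it rests on the collar, then turn it until the spring button pops out through the hole in the sleeve, and let go. Work gently, do not ram it down or keep turning against the button once it has caught, keep the hanger upright, and leave everything else on the bench where it is.

Things in the scene. Friction and masses are not known exactly. Their poses are not given: they have to be found in the camera images.
- hanger: Loose T-shaped pipette hanger, 0.18 to 0.35 kg, standing on the open lower end of its round aluminium sleeve. Origin: centre of that end; z up the sleeve, x to the side with the prongs and the hole. Sleeve bore 30.4 mm, outside 37.4 mm, open 95 mm deep; its mouth flares to 46 mm inside, 54 mm outside over the lowest 16 mm.
- bar (a point): Middle of the hanger's white cross bar, on the sleeve's axis, 108 mm above its lower end; the place to grip. The bar is 150 mm long along the hanger's y, 18 mm thick along its x, 26 mm high. Four prongs, 40 to 75 mm either side of the middle, stick out 34 mm to +x.
- hole (a point): Middle of the only hole through the sleeve wall, 12 mm wide and 14 mm high, on the hanger's +x side (the prongs' side), 18.7 mm from the sleeve's axis and 38 mm above its lower end.
- stand: Round grey stand fixed to the bench; origin: centre of its underside, z up. Foot 140 mm across, 18 mm high; black collar 62 mm across, its top at 24 mm. A steel post stands on the same axis, locked at an angle that is not measured: the spring button in its side faces 0.2 to 1.3 rad to the left (anticlockwise from above) of the stand's +x.
- post_top (a point): Top of the stand's round steel post, on its axis, 84 mm above the bench. Post 28 mm across, 60 mm long, top edge bevelled 4 mm. The button's middle is 22 mm below this point, 38 mm above the collar.
- button (a joint): Spring button: flat-nosed brass pin 10 mm across. Travel in m: 0 fully out (nose 20.5 mm from the post's axis), 0.003 to 0.0065 while the sleeve holds it in; spring 3 to 6 N. Sliding the flare over it takes roughly 5 to 15 N. With the sleeve at the collar it springs out once the hole is turned to it (play 0.06 to 0.1 rad each way) and then blocks turning.
- dishes: Stack of three clear round dishes, 60 mm across, 38 mm high; origin under its centre. Leave in place.
- tube_rack: Blue tube rack 75 x 150 mm with tubes, 97 mm high; origin under its centre. Leave in place.
- tip_box: Grey box with clear cover, 87 x 122 mm, 57 mm high; origin under its centre. Leave in place.
- reagent: Amber glass bottle, 70 mm across, 160 mm high; origin under its centre. Leave in place.
- beaker: Glass beaker, 72 mm across, 95 mm high; origin under its centre. Leave in place.
- pipette: White pipette lying on the bench, about 225 mm long, 26 mm wide, 22 mm high; origin under its handle. Leave in place.
Not all that is in view belongs to the job. What is shaped like the stand but pink, purple or red is not meant.

How it is judged:
On the way, in this order (a step that is already met when the one before it is completed fails the run):
1. the sleeve is slid down over the post, past the button, which it holds pressed in (z of hanger in the frame of stand below 0.045 m and horizontal distance between hanger and stand below 0.006 m and value of joint button above 0.0025 m), for 0.05 s.
2. the sleeve is down at the collar and the button has popped out through its hole (z of hanger in the frame of stand below 0.029 m and horizontal distance between hanger and stand below 0.004 m and value of joint button below 0.0015 m), for 0.2 s.
At the end, for the whole second after the job is handed in: The hanger is on the stand's post, its lower end within 4 mm of the collar's top, its axis within 4 mm of the stand's, upright within 0.08 rad, the button sprung out through the hole to within 1.5 mm of its full travel, and the hanger at rest and let go (z of hanger in the frame of stand between 0.02 and 0.028 m and horizontal distance between hanger and stand below 0.004 m and angle between hanger's own z axis and vertical below 0.08 rad and value of joint button below 0.0015 m and linear speed of hanger below 0.01 m/s and angular speed of hanger below 0.1 rad/s); the robot touches nothing.
It fails at once if the hanger and the stand (foot, post or button) pressed together with more than 40 N (contact force between hanger and stand above 40 N).
It fails at once if the hanger tipped more than 0.5 rad (angle between hanger's own z axis and vertical above 0.5 rad).
It fails at once if a bystander moved more than 30 mm (distance of any of dishes, tube_rack, tip_box, reagent, beaker, pipette from where it was at the start of the episode above 0.03 m).
It also fails if it takes over 58 s, if anything falls off the work surface, if the arm or the gripper's body presses on something with over 40 N, if the wrist force passes 120 N, or if a joint passes its speed limit or range.

## Working session

There is one attempt and no reset: what is moved stays moved. The work goes in short steps, Python scripts to look and compute and a shell command to move; the robot and the scene stay as the last step left them, time stands still between calls to the robot, and variables do not carry over. Pictures are saved under pics/ and viewed, at most 10 in all, crops included, and the job is handed in when it is done.

```bash
ls; mkdir -p pics; python3 - <<'E'
from bench import monitor, optics, r
import cv2,numpy as np
o=monitor.get_obs(); print({k:np.round(v,3) for k,v in o.items()})
for n in ["scene","top"]:
    p,d=optics.grab_frame(n); cv2.imwrite(f"pics/{n}0.png",p[:,:,::-1]); np.savez(f"{n}0.npz",p=p,d=d); print(n,optics.camera_model(n))
print(optics.camera_model("wrist"))
E
```

```text
pics
{'clock': np.float64(0.0), 'joints': array([ 1.147,  0.478,  0.022,  1.556, -0.011,  1.109, -0.083]), 'qvel': array([ 0.002,  0.001,  0.001,  0.   ,  0.001, -0.   ,  0.003]), 'tau': array([ 0.0000e+00, -5.9646e+01,  1.6080e+00, -2.8120e+01,  1.2000e-02,
        9.0000e-03, -0.0000e+00]), 'tcp_pos': array([ 0.209, -0.641,  0.23 ]), 'orientation': array([-3.101e+00, -4.940e-01,  1.000e-03]), 'contact_force': array([ 0.14 ,  0.685, -0.089]), 'moment': array([ 0.023, -0.002,  0.023]), 'gripper_force': np.float64(0.0), 'grip_width': np.float64(0.085)}
scene {'vertical_fov': 53.61995485097126, 'cx': 278.99831980666977, 'cy': 201.8785657633586, 'R': array([[-0.86651712,  0.49895578, -0.01382789],
       [ 0.40916826,  0.69417454, -0.59220186],
       [-0.28588357, -0.51881098, -0.80567099]]), 't': array([ 0.47393816, -0.16512262,  1.5499793 ])}
top {'vertical_fov': 52.76914163249721, 'cx': 280.94790977944444, 'cy': 203.4853681039972, 'R': array([[ 0.02818633, -0.99958568, -0.00583132],
       [-0.99384333, -0.02739813, -0.10735353],
       [ 0.10714929,  0.00882132, -0.99420381]]), 't': array([0.01479094, 0.54179341, 1.36599455])}
{'vertical_fov': 65.70646984690485, 'cx': 277.5234677906184, 'cy': 204.18336755707273, 'hand_eye': array([[ 1.50099253e-03, -9.45284458e-01, -3.26243837e-01,
         8.24760462e-02],
       [ 9.99998813e-01,  1.30503051e-03,  8.19527178e-04,
         3.34662909e-04],
       [-3.48928143e-04, -3.26244679e-01,  9.45285294e-01,
        -1.43163013e-01],
       [ 0.00000000e+00,  0.00000000e+00,  0.00000000e+00,
         1.00000000e+00]])}
```

View pics/scene0.png

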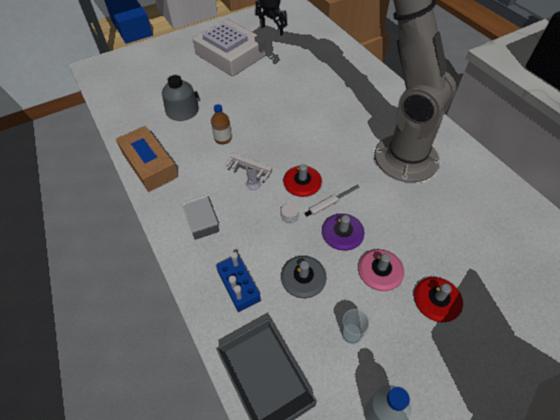

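View pics/top0.png

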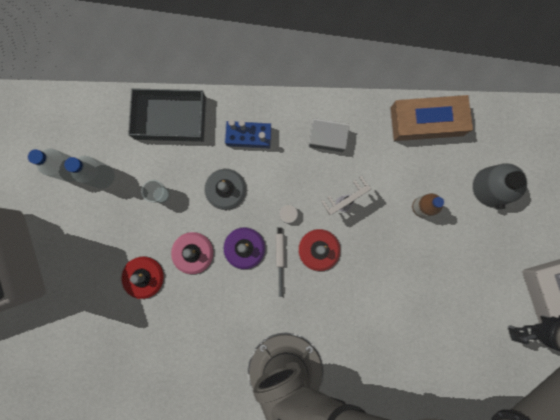

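Scene shows the hanger at (252,170). The stand candidates are grey (303,276), purple (343,231), pink (381,269), red (302,180) and red (438,298). Grey fits the description; in the top view it is at (225,188), with the hanger at (349,199). Next I'll measure them and check close crops.

```bash
cat > h.py <<'E'
import numpy as np,cv2
from bench import monitor, optics, r
from scipy.spatial.transform import Rotation as Ro
def cloud(n,p,d):
    m=optics.camera_model(n); f=210/np.tan(np.radians(m["vertical_fov"])/2)
    v,u=np.mgrid[0:420,0:560]
    X=np.stack([(u-m["cx"])/f*d,(v-m["cy"])/f*d,d],-1)
    W=(X-m["t"])@m["R"]; W[d==0]=np.nan
    return W
def px(n,P):
    m=optics.camera_model(n); f=210/np.tan(np.radians(m["vertical_fov"])/2)
    c=m["R"]@np.array(P)+m["t"]; return f*c[:2]/c[2]+[m["cx"],m["cy"]]
def circ(Q):
    A=np.c_[2*Q[:,:2],np.ones(len(Q))]; s=np.linalg.lstsq(A,(Q[:,:2]**2).sum(1),rcond=None)[0]
    return s[:2],np.sqrt(s[2]+s[0]**2+s[1]**2)
E
python3 - <<'E'
from h import *
crops=[]
for n,(hx,hy),(sx,sy) in [("scene",(252,170),(303,276)),("top",(349,199),(225,188))]:
    z=np.load(f"{n}0.npz");p,d=z["p"],z["d"];W=cloud(n,p,d)
    print(n,"hang",W[hy,hx],"stand",W[sy,sx])
    for (x,y) in [(hx,hy),(sx,sy)]:
        crops.append(cv2.resize(p[y-33:y+33,x-44:x+44],(400,300),interpolation=cv2.INTER_CUBIC))
    def sub(x,y,w,lo,hi):
        Q=W[y-w:y+w,x-w:x+w].reshape(-1,3);C=p[y-w:y+w,x-w:x+w].reshape(-1,3)
        k=(Q[:,2]>lo)&(Q[:,2]<hi); return Q[k],C[k]
    Q,_=sub(hx,hy,32,.11,.14); c=Q[:,:2].mean(0); u=np.linalg.svd(Q[:,:2]-c)[2][0]; t=(Q[:,:2]-c)@u
    print("bar",len(Q),c,c+u*(t.max()+t.min())/2,np.ptp(t),np.arctan2(u[1],u[0]),"zmax",Q[:,2].max())
    Q,_=sub(sx,sy,26,.013,.021); print("foot mean",len(Q),Q.mean(0), (Q.max(0)+Q.min(0))/2,np.ptp(Q,0))
    Q,_=sub(sx,sy,26,.078,.09); print("post top",len(Q),Q.mean(0),(Q.max(0)+Q.min(0))/2,np.ptp(Q,0))
    print("bench z",np.nanmedian(W[230:250,300:330,2]) if n=="top" else "")
cv2.imwrite("pics/crops.png",np.vstack([np.hstack(crops[:2]),np.hstack(crops[2:])])[:,:,::-1])
E
```

```text
scene hang [ 0.55542053 -0.16529057  0.09281273] stand [0.5970737  0.23071978 0.03270692]
bar 344 [ 0.55741501 -0.17474575] [ 0.55903625 -0.17708793] 0.15200032622815635 2.1762654166790587 zmax 0.1285026104315358
foot mean 936 [0.59371975 0.22435747 0.01751408] [0.5909547  0.22080037 0.01704175] [0.13264511 0.1352805  0.00789278]
post top 68 [0.59089398 0.22007444 0.08310381] [0.59044488 0.21996212 0.08351504] [0.02630014 0.02536154 0.01053715]
bench z 
top hang [ 0.55090918 -0.17991684  0.1211949 ] stand [0.58152475 0.21035086 0.0723691 ]
bar 388 [ 0.55546189 -0.17380984] [ 0.55578004 -0.17428075] 0.14969141971180203 2.1649607356854 zmax 0.12759906768975177
foot mean 782 [0.58733484 0.22070732 0.01733161] [0.58807865 0.22189679 0.01699236] [0.13253462 0.13476189 0.00798361]
post top 55 [0.5876299  0.2215599  0.08340172] [0.58775951 0.22202795 0.08376478] [0.02305772 0.02595778 0.00961644]
bench z 0.018184368493198932
```

View pics/crops.png

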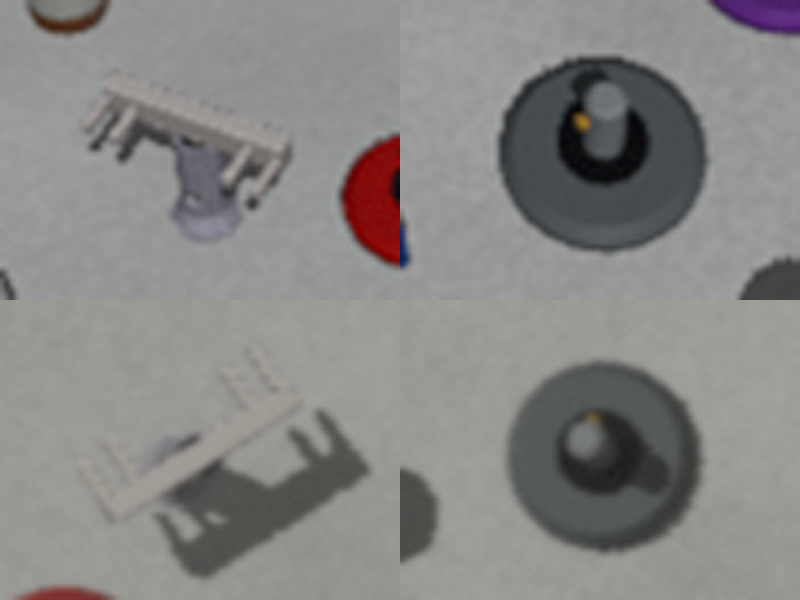

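Crops: the hanger's prongs point up-left in the top view, and the sleeve's hole shows on the prongs' side. The stand is the plain grey one, with its brass button at scene (299,270) and top (223.5,181). Next: button angle and tool offsets.

```bash
python3 - <<'E'
from h import *
for n,(sx,sy),c0 in [("scene",(303,276),(.5908,.2205)),("top",(225,188),(.588,.2216))]:
    z=np.load(f"{n}0.npz");p=z["p"].astype(float); m=optics.camera_model(n); f=210/np.tan(np.radians(m["vertical_fov"])/2)
    s=p[sy-20:sy+20,sx-20:sx+20]; w=np.clip(s[...,0]-s[...,2]-25,0,None); v,u=np.mgrid[sy-20:sy+20,sx-20:sx+20]
    # predicted button pixel for angle a
    U=(w*u).sum()/w.sum();V=(w*v).sum()/w.sum(); print(n,"brass",U,V,(w>0).sum())
    for c in (c0,(.5894,.221)):
      A=np.arange(-3.14,3.14,.02); e=[np.hypot(*(px(n,[c[0]+.0185*np.cos(a),c[1]+.0185*np.sin(a),.063])-[U,V])) for a in A]
      i=np.argmin(e); print("angle",A[i],e[i],[round(x,2) for x in np.array(e)[i-15:i+16:5]])
    print("posttop px",px(n,[.5894,.221,.084]))
o=monitor.get_obs(); R=Ro.from_rotvec(o["orientation"]).as_matrix(); print(R)
print("tool-frame shift cm to above bar", R.T@(np.array([.5570,-.1755,.20])-o["tcp_pos"])*100)
x=R[:,0];y=R[:,1];print("yaw of tool x",np.arctan2(x[1],x[0]),"y",np.arctan2(y[1],y[0]))
E
```

```text
scene brass 298.52339688041593 269.3188908145581 14
angle -0.13999999999999746 1.1191665187819115 [np.float64(1.91), np.float64(1.53), np.float64(1.24), np.float64(1.12), np.float64(1.23), np.float64(1.53), np.float64(1.94)]
angle -0.15999999999999748 0.6306129229060434 [np.float64(1.72), np.float64(1.24), np.float64(0.82), np.float64(0.63), np.float64(0.85), np.float64(1.3), np.float64(1.81)]
posttop px [304.06016697 264.15446714]
top brass 223.06976744186048 180.46511627906978 6
angle -0.13999999999999746 0.2964139296793978 [np.float64(1.79), np.float64(1.23), np.float64(0.68), np.float64(0.3), np.float64(0.63), np.float64(1.18), np.float64(1.75)]
angle -0.11999999999999744 0.16018606360717755 [np.float64(1.73), np.float64(1.18), np.float64(0.63), np.float64(0.16), np.float64(0.54), np.float64(1.09), np.float64(1.64)]
posttop px [221.26335492 184.93531374]
[[ 9.50539308e-01  3.10603655e-01 -6.27643702e-04]
 [ 3.10604263e-01 -9.50538121e-01  1.50738533e-03]
 [-1.28399873e-04 -1.62777781e-03 -9.99998667e-01]]
tool-frame shift cm to above bar [ 47.4986303  -33.45835036   3.09177691]
yaw of tool x 0.3158286744880147 y -1.254967861313625
```

Button faces about −0.13 rad in the world and the hanger's yaw is 0.60. I'll carry it in at about +0.35 to +0.4, then turn clockwise. First I move above the hanger.

```bash
python3 -m crank '[[[3.6,-2.5,0],[0,0,-0.14]],[[2.99,-3.2,0],[0,0,0]],[[3,-3.2,0],[0,0,0]],[[3,-3.2,0],[0,0,0]],[[3,-3.2,0],[0,0,0]]]' 8.54 40
python3 -m crank '[[[3,-3.2,0],[0,0,0]],[[3,-3.2,0],[0,0,0]],[[3,-3.2,0],[0,0,0]],[[3,-3.2,0],[0,0,0]],[[3,-3.2,0],[0,0,0]]]'
python3 -m crank '[[[0,0,0],[0,0,-0.14]],[[0,0,0],[0,0,-0.14]],[[0,0,0],[0,0,-0.14]],[[0,0,0],[0,0,-0.14]],[[0,0,0],[0,0,-0.14]]]'
python3 -m crank '[[[0,0,0],[0,0,-0.14]],[[0,0,0],[0,0,-0.14]],[[0,0,0],[0,0,-0.14]],[[0,0,0],[0,0,-0.14]],[[0,0,0],[0,0,-0.14]]]'
cat > st.py <<'E'
from h import *
import sys
o=monitor.get_obs(); R=Ro.from_rotvec(o["orientation"]).as_matrix()
print("t",o["clock"],"p",o["tcp_pos"].round(4),"yaw_y",np.arctan2(R[1,1],R[0,1]).round(4),"z",R[:,2].round(4),"F",o["contact_force"].round(1),"M",o["moment"].round(2),"w",o["grip_width"],"q7",o["joints"][6])
if len(sys.argv)>4:
    x,y,z,a=map(float,sys.argv[1:5]); print("shift cm",(R.T@(np.array([x,y,z])-o["tcp_pos"])*100).round(2),"turn z",-(a-np.arctan2(R[1,1],R[0,1])))
    Rt=np.c_[[np.sin(a+np.pi)*-1*-1,0,0],[0]*3,[0]*3] if 0 else None
    up=R.T@np.array([0,0,-1.]); print("tilt fix (rotvec tool)",np.cross([0,0,1],up).round(4))
E
python3 st.py .557 -.1755 .20 .60
```

```text
clock: 0.6
tcp_pos: [0.2876, -0.437, 0.2309]
orientation: [-3.06, -0.71, 0.0]
contact_force: [1.0, 0.1, 0.5]
grip_width: 0.0854
gripper_force: 0.0
clock: 1.1
tcp_pos: [0.3516, -0.2275, 0.2312]
orientation: [3.06, 0.71, -0.0]
contact_force: [0.5, 0.3, -0.2]
grip_width: 0.0856
gripper_force: 0.0
clock: 1.6
tcp_pos: [0.3514, -0.2291, 0.2311]
orientation: [-2.626, -1.724, 0.0]
contact_force: [0.7, 0.1, -0.3]
grip_width: 0.0855
gripper_force: 0.0
clock: 2.1
tcp_pos: [0.3514, -0.2291, 0.231]
orientation: [-1.876, -2.519, 0.0]
contact_force: [0.5, 1.0, -0.0]
grip_width: 0.0855
gripper_force: 0.0
t 2.1 p [ 0.3514 -0.2291  0.231 ] yaw_y 0.2908 z [-5.e-04  3.e-04 -1.e+00] F [ 0.5  1.  -0. ] M [-0.03 -0.    0.02] w 0.0855273975255009 q7 0.69340784499627
shift cm [-0.76 21.24  3.09] turn z -0.30924569254368334
tilt fix (rotvec tool) [-0.0004 -0.0004  0.    ]
```

```bash
python3 -m crank '[[[-0.15,4.2,0],[0,0,0]],[[-0.15,4.2,0],[0,0,0]],[[-0.15,4.2,0],[0,0,0]],[[-0.15,4.2,0],[0,0,0]],[[-0.15,4.4,0],[0,0,0]]]' >/dev/null
python3 -m crank '[[[0,0,0],[0,0,-0.14]],[[0,0,0],[0,0,-0.14]],[[0,0,0],[0,0,-0.03]],[[0,0,0],[0,0,0]],[[0,0,0],[0,0,0]]]' >/dev/null
python3 st.py .557 -.1755 .098 .60
python3 - <<'E'
from h import *
p,d=optics.grab_frame("wrist"); cv2.imwrite("pics/w1.png",p[:,:,::-1]); np.savez("w1.npz",p=p,d=d)
E
```

```text
t 3.1 p [ 0.5569 -0.1772  0.2313] yaw_y 0.5919 z [-2.e-04 -2.e-04 -1.e+00] F [ 0.1 -0.1 -0.3] M [-0.   -0.    0.02] w 0.08548405610156017 q7 0.6356410538835745
shift cm [ 0.13  0.1  13.33] turn z -0.008149059713935203
tilt fix (rotvec tool) [-0.0003  0.      0.    ]
```

View pics/w1.png

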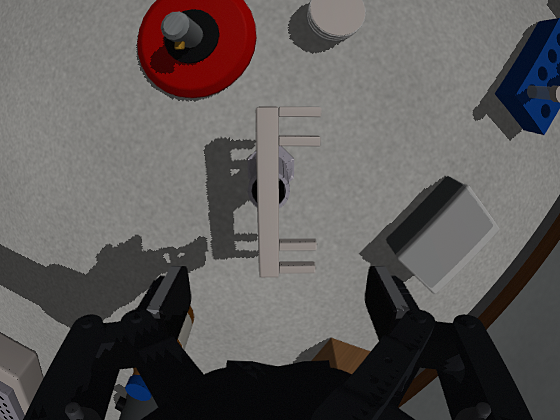

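The wrist view shows the bar between the open fingers, from (269,108) to (270,276), with the prongs to the right. I'll measure it in tool coordinates from this view.

```bash
cat >> h.py <<'E'
def wcloud(d):
    m=optics.camera_model("wrist"); f=210/np.tan(np.radians(m["vertical_fov"])/2)
    v,u=np.mgrid[0:420,0:560].astype(float); a,b=u-m["cx"],v-m["cy"]; r_=np.hypot(a,b)+1e-9; th=r_/f
    k=np.tan(th)/r_*d; X=np.stack([a*k,b*k,d],-1); H=m["hand_eye"]; T=X@H[:3,:3].T+H[:3,3]; T[d==0]=np.nan
    return T
E
python3 - <<'E'
from h import *
z=np.load("w1.npz");T=wcloud(z["d"])   # tool coords
S=T[100:285,225:330].reshape(-1,3); zt=.2313-S[:,2]  # world height
print("bench height",np.nanmedian(.2313-T[300:330,250:320,2]))
k=(zt>.113)&(zt<.13); Q=S[k]; print(len(Q),"top h",np.median(zt[k]))
B=T[100:285,257:281].reshape(-1,3); B=B[(.2313-B[:,2]>.116)&(.2313-B[:,2]<.126)]
c=B[:,:2].mean(0);u=np.linalg.svd(B[:,:2]-c,full_matrices=False)[2][0];t=(B[:,:2]-c)@u;n=np.array([-u[1],u[0]]);s=(B[:,:2]-c)@n
print("bar c tool cm",c*100,(c+u*(t.max()+t.min())/2+n*(s.max()+s.min())/2)*100,"len",np.ptp(t),"wid",np.ptp(s),"u",u,"top",np.median(.2313-B[:,2]))
E
```

```text
bench height 0.0006860573103985856
4791 top h 0.12126816486255201
bar c tool cm [ 0.69391198 -0.96679134] [ 0.15408377 -0.99040397] len 0.1484265585540623 wid 0.017907166893845805 u [-0.9999983  -0.00184144] top 0.12156686981734527
```

```bash
python3 - <<'E'
from h import *
z=np.load("w1.npz");T=wcloud(z["d"])
for v in (125,165,220,260):
    print(v,[(u,round(float(T[v,u,1]*100),2),round(float(23.13-T[v,u,2]*100),1)) for u in range(254,286,2)])
o=T[105:280,250:290];h=.2313-o[...,2];k=h>.118; h0=np.where(k.any(1))[0]
print("x ends cm", o[h0[0],18,0]*100,o[h0[-1],18,0]*100)
# global clouds, high-only points
for n,(x,y) in [("scene",(252,170)),("top",(349,199))]:
    q=np.load(f"{n}0.npz");W=cloud(n,q["p"],q["d"])[y-32:y+32,x-32:x+32].reshape(-1,3);W=W[(W[:,2]>.119)&(W[:,2]<.13)]
    e=np.array([np.cos(.592),np.sin(.592)]);s=(W[:,:2]-[.5569,-.1772])@e; print(n,len(W),np.percentile(s*100,[2,25,50,75,98]).round(2))
E
```

```text
125 [(254, -2.87, 0.0), (256, -1.85, 12.0), (258, -1.68, 12.2), (260, -1.52, 12.3), (262, -1.37, 12.2), (264, -1.22, 12.1), (266, -1.06, 12.2), (268, -0.91, 12.2), (270, -0.75, 12.2), (272, -0.6, 12.2), (274, -0.44, 12.2), (276, -0.29, 12.1), (278, -0.13, 12.1), (280, 0.11, -0.0), (282, 0.34, 0.2), (284, 0.57, -0.1)]
165 [(254, -2.79, 1.9), (256, -1.89, 12.0), (258, -1.72, 12.2), (260, -1.56, 12.1), (262, -1.39, 12.3), (264, -1.24, 12.2), (266, -1.08, 12.2), (268, -0.92, 12.2), (270, -0.76, 12.2), (272, -0.6, 12.2), (274, -0.45, 12.2), (276, -0.29, 12.3), (278, -0.13, 12.0), (280, 0.08, 5.8), (282, 0.29, 5.3), (284, 0.52, 3.7)]
220 [(254, -3.07, 0.1), (256, -2.82, 0.1), (258, -1.79, 12.2), (260, -1.63, 12.1), (262, -1.46, 12.1), (264, -1.29, 12.3), (266, -1.12, 12.2), (268, -0.96, 12.2), (270, -0.79, 12.2), (272, -0.62, 12.3), (274, -0.46, 12.0), (276, -0.29, 12.1), (278, -0.12, 11.9), (280, 0.15, 0.1), (282, 0.4, 0.1), (284, 0.65, 0.1)]
260 [(254, -3.22, 0.2), (256, -2.97, -0.0), (258, -2.7, 0.1), (260, -1.71, 12.1), (262, -1.53, 12.1), (264, -1.35, 12.2), (266, -1.18, 12.1), (268, -1.0, 12.2), (270, -0.82, 12.2), (272, -0.64, 12.3), (274, -0.47, 12.1), (276, -0.29, 12.1), (278, -0.11, 12.2), (280, 0.18, 0.1), (282, 0.44, -0.0), (284, 0.7, 0.0)]
x ends cm 7.574792266361696 -7.190578961065558
scene 163 [-1.55 -1.06 -0.57 -0.11  0.31]
top 233 [-1.48 -1.06 -0.6  -0.18  0.24]
```

```bash
python3 -m crank '[[[0.17,-0.85,2],[0,0,0]],[[0,0,4],[0,0,0]],[[0,0,3],[0,0,0]],[[0,0,2.5],[0,0,0]],[[0,0,1.0],[0,0,0]]]' 
python3 -m crank '[[[0,0,0.6],[0,0,0]],[[0,0,0.1],[0,0,0]],[[0,0,0],[0,0,0]]]'
python3 -m crank '[[[0,0,0],[0,0,0]],[[0,0,0],[0,0,0]],[[0,0,0],[0,0,0]],[[0,0,0],[0,0,0]],[[0,0,0],[0,0,0]]]' 0 40
python3 -m crank '[[[0,0,0],[0,0,0]],[[0,0,0],[0,0,0]],[[0,0,0],[0,0,0]],[[0,0,0],[0,0,0]],[[0,0,0],[0,0,0]]]'
python3 st.py
```

```text
clock: 3.65
tcp_pos: [0.5476, -0.1801, 0.1041]
orientation: [-1.473, -2.771, 0.001]
contact_force: [0.2, 0.5, -0.1]
grip_width: 0.0852
gripper_force: 0.0
clock: 3.95
tcp_pos: [0.55, -0.1804, 0.1004]
orientation: [1.472, 2.773, 0.0]
contact_force: [-0.2, 0.4, 0.7]
grip_width: 0.0851
gripper_force: 0.0
clock: 4.45
tcp_pos: [0.5493, -0.1804, 0.0996]
orientation: [1.473, 2.775, -0.0]
contact_force: [-0.7, -1.0, -1.2]
grip_width: 0.017
gripper_force: 39.6
clock: 4.95
tcp_pos: [0.5494, -0.1805, 0.0996]
orientation: [1.473, 2.775, -0.0]
contact_force: [-1.8, -1.3, 6.2]
grip_width: 0.0171
gripper_force: 40.4
t 4.95 p [ 0.5494 -0.1805  0.0996] yaw_y 0.5948 z [ 3.e-04 -3.e-04 -1.e+00] F [-1.8 -1.3  6.2] M [-0.2   0.32 -0.  ] w 0.017117537686621966 q7 0.5678785232552476
```

```bash
python3 -m crank '[[[0,0,-0.3],[0,0,0]],[[0,0,-1],[0,0,0]],[[0,0,-2],[0,0,0]],[[0,0,-3],[0,0,0]],[[0,0,-3],[0,0,0]]]' - 80
python3 -m crank '[[[0,0,-2.5],[0,0,0]],[[0,0,-1],[0,0,0.05]],[[0,0,-0.2],[0,0,0.1]],[[0,0,0],[0,0,0.075]],[[0,0,0],[0,0,0]]]' 
python3 st.py .589 .221 .2296 .37
python3 - <<'E'
from h import *
p,d=optics.grab_frame("wrist"); np.savez("w2.npz",p=p,d=d);T=wcloud(d);z0=monitor.get_obs()["tcp_pos"][2]
for v in (105,140,180,220,240):
  h=T[v,:,2]; k=np.where((h<.0)&(h>-.06)&(np.arange(560)>230)&(np.arange(560)<330))[0]; print(v,k[:1],k[-1:],(T[v,k[[0,-1]]]*100).round(2).tolist() if len(k) else "")
cv2.imwrite("pics/w2.png",p[:,:,::-1])
E
```

```text
clock: 5.45
tcp_pos: [0.5484, -0.1798, 0.1928]
orientation: [-1.471, -2.773, -0.0]
contact_force: [0.1, 0.5, -3.8]
grip_width: 0.0164
gripper_force: 78.2
clock: 5.95
tcp_pos: [0.5488, -0.1799, 0.2294]
orientation: [-1.775, -2.591, 0.0]
contact_force: [0.7, 0.3, -3.4]
grip_width: 0.0163
gripper_force: 78.3
t 5.95 p [ 0.5488 -0.1799  0.2294] yaw_y 0.3698 z [-6.e-04  2.e-04 -1.e+00] F [ 0.7  0.3 -3.4] M [-0.04  0.01 -0.03] w 0.016293940012585856 q7 0.4379204913032681
shift cm [ 3.593e+01  1.823e+01 -2.000e-02] turn z -0.00023332782736423807
tilt fix (rotvec tool) [-0.0005 -0.0004  0.    ]
105 [] [] 
140 [254] [329] [[6.72, -1.06, -2.01], [6.66, 1.9, -1.4]]
180 [255] [329] [[5.14, -1.05, -2.02], [5.0, 1.96, -1.43]]
220 [256] [299] [[3.47, -1.04, -2.03], [3.46, 0.71, -2.0]]
240 [256] [299] [[2.53, -1.07, -1.96], [2.49, 0.75, -1.88]]
```

View pics/w2.png

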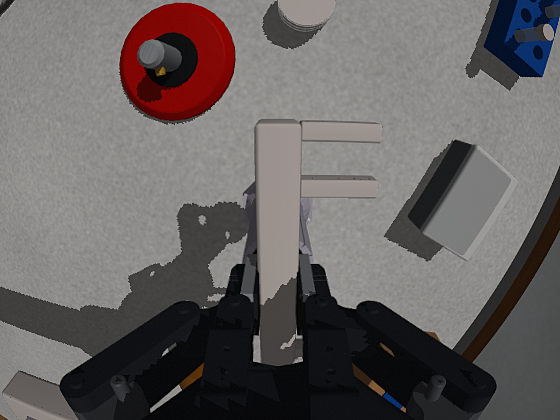

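```bash
python3 -m crank '[[[2,1.5,0],[0,0,0]],[[3.2,2.4,0],[0,0,0]],[[3.2,2.4,0],[0,0,0]],[[3.2,2.4,0],[0,0,0]],[[3.2,2.4,0],[0,0,0]]]' 
python3 -m crank '[[[3.2,2.4,0],[0,0,0]],[[3.0,2.4,0],[0,0,0]],[[2,1.5,0],[0,0,0]],[[1,0.8,0],[0,0,0]],[[0,0,0],[0,0,0]]]' 
python3 st.py .589 .221 .2296 .37
python3 - <<'E'
from h import *
o=monitor.get_obs();R=Ro.from_rotvec(o["orientation"]).as_matrix()
p,d=optics.grab_frame("wrist"); np.savez("w3.npz",p=p,d=d);T=wcloud(d);W=T@R.T+o["tcp_pos"]
k=(np.hypot(W[...,0]-.589,W[...,1]-.221)<.03)&(W[...,2]>.079)&(W[...,2]<.09); Q=W[k];print("post",len(Q),Q.mean(0),(Q.max(0)+Q.min(0))/2,np.ptp(Q,0)); print("px",np.argwhere(k).mean(0))
k=(np.hypot(W[...,0]-.589,W[...,1]-.221)<.09)&(W[...,2]>.012)&(W[...,2]<.021); Q=W[k];print("foot",len(Q),(Q.max(0)+Q.min(0))/2,np.ptp(Q,0))
v,u=np.argwhere((np.hypot(W[...,0]-.589,W[...,1]-.221)<.03)&(W[...,2]>.079)&(W[...,2]<.09)).mean(0).astype(int)
y0,x0=max(v-60,0),max(u-80,0); cv2.imwrite("pics/w3.png",np.hstack([cv2.resize(p,(400,300)),cv2.resize(p[y0:y0+120,x0:x0+160],(400,300),interpolation=cv2.INTER_CUBIC)])[:,:,::-1]); print(y0,x0)
E
```

```text
clock: 6.5
tcp_pos: [0.5991, -0.0006, 0.2291]
orientation: [-1.772, -2.593, 0.0]
contact_force: [1.4, -0.2, -3.1]
grip_width: 0.0163
gripper_force: 78.4
clock: 7.0
tcp_pos: [0.6319, 0.1113, 0.2289]
orientation: [-1.769, -2.595, -0.001]
contact_force: [-0.5, 0.9, -3.7]
grip_width: 0.0163
gripper_force: 78.4
t 7.0 p [0.6319 0.1113 0.2289] yaw_y 0.3741 z [-8.e-04  1.e-03 -1.e+00] F [-0.5  0.9 -3.7] M [-0.01  0.09  0.02] w 0.016261041286913604 q7 -0.08934772441670655
shift cm [11.78  0.02 -0.05] turn z 0.004063620779449051
tilt fix (rotvec tool) [-0.0004 -0.0012  0.    ]
post 751 [0.58612198 0.21825551 0.08348264] [0.58576543 0.21870186 0.0828003 ] [0.02788607 0.0274328  0.00749154]
px [ 59.98268975 275.57789614]
foot 8682 [0.58632392 0.21826927 0.01649339] [0.13579403 0.1372488  0.00898254]
0 195
```

View pics/w3.png

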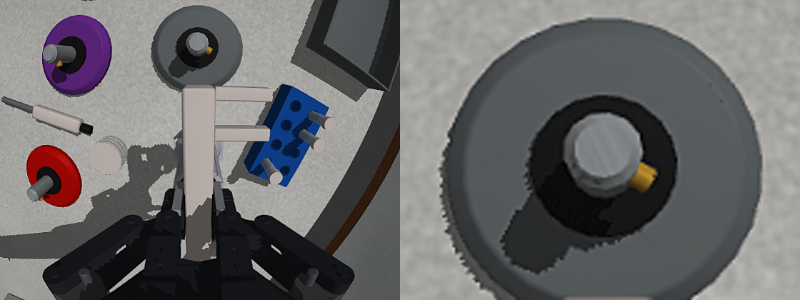

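The wrist view shows the grey stand's post top at (276,60), with the brass button to its right and slightly below. Next I'll get post and bar in the same (wrist) frame, plus the button angle.

```bash
python3 - <<'E'
from h import *
o=monitor.get_obs();R=Ro.from_rotvec(o["orientation"]).as_matrix()
z=np.load("w3.npz");p=z["p"].astype(float);T=wcloud(z["d"]);h=T[...,2]
k=(np.hypot(T[...,0]-.118,T[...,1])<.03)&(h>.143)&(h<.151);Q=T[k];print("post tool cm",((Q.max(0)+Q.min(0))*50).round(2),(Q.mean(0)*100).round(2)); c=(Q.max(0)+Q.min(0))/2
k=(h>-.03)&(h<-.01)&(abs(T[...,1]+.0016)<.006);B=T[k];print("bar end x cm",np.percentile(B[:,0]*100,[99,99.8,100]))
for v in range(112,130,2): print(v,(T[v,280]*100).round(2).tolist(),end=" ")
k=(h>-.03)&(h<.03)&(T[...,1]>.012)&(T[...,1]<.03)&(T[...,0]>.02); P=T[k][:,0]*100; print("\nprong x hist",np.histogram(P,bins=np.arange(3,8.4,.2)))
b=(p[...,0]-p[...,2]>40); b[:,:270]=0; b[120:]=0; b[:,330:]=0
Q=T[b];print("brass",b.sum(),np.argwhere(b).mean(0),"h",.2289-np.nanmean(Q[:,2]))
Q=Q[np.isfinite(Q[:,0])]; dd=(Q-c)[:,:2]; r_=np.hypot(*dd.T); q=dd[r_>.0165]; q=q.mean(0)@R[:2,:2].T; print("button ang",np.arctan2(q[1],q[0]),np.hypot(*q),r_.max())
E
```

```text
post tool cm [11.64 -0.36 14.68] [11.61 -0.35 14.56]
bar end x cm [7.37134083 7.4037623  7.4179201 ]
112 [6.65, 0.1, 21.18] 114 [6.43, 0.1, 21.05] 116 [6.22, 0.1, 21.06] 118 [5.99, 0.1, 21.1] 120 [7.38, -0.07, -0.68] 122 [7.41, -0.08, -2.01] 124 [7.34, -0.08, -2.11] 126 [7.27, -0.08, -2.2] 128 [7.2, -0.08, -2.27] 
prong x hist (array([  0,   0,   0,   0,   0,   0, 169, 189, 193, 301, 105,   0,   0,
         0,   0,   0,   0,  19, 201, 214, 214, 264,  29,   0,   0,   0]), array([3. , 3.2, 3.4, 3.6, 3.8, 4. , 4.2, 4.4, 4.6, 4.8, 5. , 5.2, 5.4,
       5.6, 5.8, 6. , 6.2, 6.4, 6.6, 6.8, 7. , 7.2, 7.4, 7.6, 7.8, 8. ,
       8.2]))
brass 78 [ 70.33333333 292.        ] h 0.06486702135860953
button ang -0.1064808214995439 0.018464814071769003 0.021516922464773998
```

```bash
python3 -m crank '[[[2,0,0],[0,0,0]],[[3.5,-0.1,0],[0,0,0]],[[3.5,0,0],[0,0,0]],[[2,0,0],[0,0,0]],[[0.7,0,0],[0,0,0]]]' >/dev/null
python3 -m crank '[[[0,0,0],[0,0,0]],[[0,0,0],[0,0,0]]]' >/dev/null
python3 st.py .589 .221 .2296 .37
python3 - <<'E'
from h import *
from scipy.optimize import least_squares
o=monitor.get_obs();R=Ro.from_rotvec(o["orientation"]).as_matrix();tcp=o["tcp_pos"];y0,x0=R[:2,1],R[:2,0]
for n in ("scene","top"):
    p,d=optics.grab_frame(n); np.savez(n+"4.npz",p=p,d=d); W=cloud(n,p,d)
    k=(np.hypot(W[...,0]-tcp[0],W[...,1]-tcp[1])<.12)
    q=np.load(n+"0.npz");W0=cloud(n,q["p"],q["d"]);k0=(np.hypot(W0[...,0]-.589,W0[...,1]-.221)<.025)&(W0[...,2]>.081)&(W0[...,2]<.09)
    Q0=W0[k0];pt=(Q0.max(0)+Q0.min(0))/2
    kf=(np.hypot(W0[...,0]-.589,W0[...,1]-.221)<.09)&(W0[...,2]>.013)&(W0[...,2]<.021);F=W0[kf];fc=(F.max(0)+F.min(0))/2
    sat=np.ptp(p.astype(int),axis=2); B=W[k&(p.min(2)>110)&(sat<40)&(W[...,2]>.23)&(W[...,2]<.26)]
    s=(B[:,:2]-tcp[:2])@x0*100; t=(B[:,:2]-tcp[:2])@y0*100
    Bt=B[B[:,2]>np.median(B[:,2])-.003]; t2=(B[abs(s)<9][:,:2]-tcp[:2])@y0*100
    print(n,len(B),"x pct",np.percentile(s,[0,1,5,50,95,99,100]).round(2),"y",np.percentile(t,[0,2,10,50,90,98,100]).round(2),"z",np.percentile(B[:,2],[5,50,95]).round(3))
    print("  post tool",((pt[:2]-tcp[:2])@x0*100).round(2),((pt[:2]-tcp[:2])@y0*100).round(2),"foot",((fc[:2]-tcp[:2])@x0*100).round(2),((fc[:2]-tcp[:2])@y0*100).round(2))
    x,y=px(n,[.589,.221,.17]).astype(int); cv2.imwrite(f"pics/{n}4.png",cv2.resize(p[y-45:y+45,x-60:x+60],(400,300),interpolation=cv2.INTER_CUBIC)[:,:,::-1])
cv2.imwrite("pics/c4.png",np.hstack([cv2.imread("pics/scene4.png"),cv2.imread("pics/top4.png")]))
E
```

```text
t 7.75 p [0.5899 0.215  0.2291] yaw_y 0.3668 z [ 3.0e-04 -1.9e-03 -1.0e+00] F [-0.1  0.2 -4.6] M [-0.1   0.02 -0.06] w 0.016713482049317288 q7 -0.2838985718458765
shift cm [ 0.59  0.13 -0.05] turn z -0.003167651690063167
tilt fix (rotvec tool) [-0.0004  0.0019  0.    ]
scene 429 x pct [-7.76 -7.62 -7.34  3.61  7.19  7.26  7.3 ] y [-0.88 -0.67 -0.34  0.92  3.84  4.44  4.55] z [0.235 0.248 0.253]
  post tool 0.48 0.15 foot 0.5 0.3
top 111 x pct [-7.44 -7.44 -7.38 -6.58 -4.46 -4.28 -4.26] y [-0.66 -0.61 -0.26  1.1   3.96  4.28  4.4 ] z [0.238 0.246 0.253]
  post tool 0.73 0.04 foot 0.71 0.07
```

View pics/c4.png

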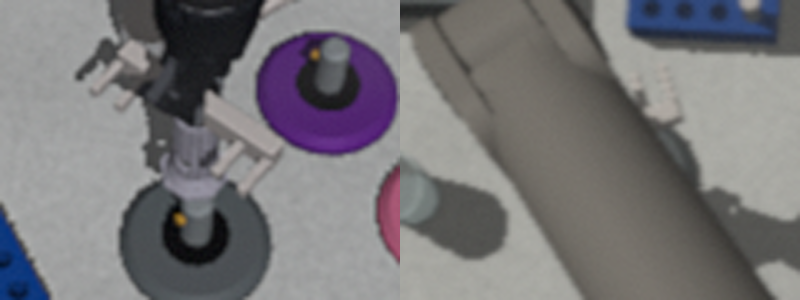

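The crop shows the sleeve's mouth just above the post, about 6 mm short along tool x. I'll shift 0.6 cm and descend gently.

```bash
python3 -m crank '[[[0.4,0.03,0],[0,0,0]],[[0.2,0,1],[0,0,0]],[[0,0,1.5],[0,0,0]],[[0,0,1.2],[0,0,0]],[[0,0,0],[0,0,0]]]' >/dev/null; python3 st.py .589 .221 .1235 .37
python3 -m crank '[[[0,0,0.3],[0,0,0]],[[0,0,0.4],[0,0,0]],[[0,0,0.4],[0,0,0]],[[0,0,0.3],[0,0,0]],[[0,0,0],[0,0,0]]]' >/dev/null; python3 st.py
```

```text
t 8.35 p [0.5854 0.2226 0.189 ] yaw_y 0.3701 z [-0.0048 -0.0023 -1.    ] F [-0.3  0.1 -3.6] M [-0.06 -0.02 -0.05] w 0.016320925240992105 q7 -0.31416921122636216
shift cm [-0.28  0.31  6.55] turn z 0.0001306103403868608
tilt fix (rotvec tool) [-0.0053  0.0004  0.    ]
t 8.85 p [0.5868 0.2236 0.1779] yaw_y 0.37 z [-5.e-04 -3.e-04 -1.e+00] F [ 0.2  0.1 -3.4] M [-0.03 -0.01  0.04] w 0.016597006570954656 q7 -0.3215449671419819
```

```bash
python3 -m crank '[[[0,0,0],[0,0,0]],[[0,0,0],[0,0,0]],[[0,0,0],[0,0,0]]]' >/dev/null; python3 st.py;python3 -m crank '[[[0,0,0],[0,0,0]],[[0,0,0],[0,0,0]],[[0,0,0],[0,0,0]]]' >/dev/null;  python3 st.py .589 .221 .1235 .37
```

```text
t 9.15 p [0.5872 0.2238 0.1785] yaw_y 0.37 z [ 4.e-04  1.e-04 -1.e+00] F [-1.   0.3 -3.4] M [-0.01  0.04 -0.02] w 0.016450660725895794 q7 -0.32149987259640117
t 9.45 p [0.587  0.2237 0.1783] yaw_y 0.37 z [ 0. -0. -1.] F [-0.1  0.6 -3.2] M [ 0.03 -0.05 -0.03] w 0.0164890599728905 q7 -0.3214875617561694
shift cm [-0.33  0.08  5.48] turn z -4.078092973314185e-06
tilt fix (rotvec tool) [ 0.  0. -0.]
```

```bash
python3 - <<'E'
from h import *
o=monitor.get_obs();R=Ro.from_rotvec(o["orientation"]).as_matrix();tcp=o["tcp_pos"];y0,x0=R[:2,1],R[:2,0]
out=[]
for n in ("scene","top"):
    p,d=optics.grab_frame(n); W=cloud(n,p,d); zt=tcp[2]-.0995+.121
    k=(np.hypot(W[...,0]-tcp[0],W[...,1]-tcp[1])<.12); sat=np.ptp(p.astype(int),axis=2)
    B=W[k&(p.min(2)>110)&(sat<40)&(W[...,2]>zt-.02)&(W[...,2]<zt+.012)]
    s=(B[:,:2]-tcp[:2])@x0*100; t=(B[:,:2]-tcp[:2])@y0*100
    print(n,len(B),"x",np.percentile(s,[0,1,5,50,95,99,100]).round(2),"y",np.percentile(t,[0,2,10,50,90,98,100]).round(2))
    c={"scene":(.5904,.2200),"top":(.5878,.222)}[n]; print("  post tool",((c-tcp[:2])@x0*100).round(2),((c-tcp[:2])@y0*100).round(2))
    if n=="scene":
        # sleeve: points well below bar
        for lo,hi in [(0,.012),(.03,.085)]:
            S=W[(np.hypot(W[...,0]-tcp[0],W[...,1]-tcp[1])<.045)&(W[...,2]>tcp[2]-.0995+lo)&(W[...,2]<tcp[2]-.0995+hi)]
            a=(S[:,:2]-tcp[:2])@np.c_[x0,y0]*100; print("  sleeve",len(S),circ(a),a.min(0),a.max(0))
    x,y=px(n,[.588,.222,.11]).astype(int); out.append(cv2.resize(p[y-36:y+36,x-48:x+48],(400,300),interpolation=cv2.INTER_CUBIC))
cv2.imwrite("pics/c5.png",np.hstack(out)[:,:,::-1])
E
```

```text
scene 407 x [-7.73 -7.6  -7.38  3.24  7.17  7.25  7.34] y [-0.86 -0.66 -0.35  0.89  3.9   4.4   4.48]
  post tool -0.47 0.18
  sleeve 97 (array([-0.18630189,  0.19772974]), np.float64(2.378989465466078)) [-2.96523147 -2.5372952 ] [2.55920649 2.90205584]
  sleeve 118 (array([-0.15789147,  0.2717648 ]), np.float64(1.7109672513336827)) [-1.68146745 -1.29675969] [1.64775854 2.22290747]
top 99 x [-7.43 -7.43 -7.38 -6.57 -4.53 -4.32 -4.24] y [-0.72 -0.63 -0.29  1.07  4.03  4.33  4.47]
  post tool -0.19 0.01
```

View pics/c5.png

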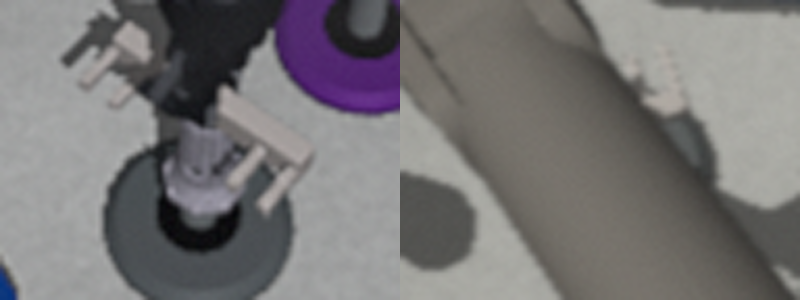

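Settled images: the sleeve axis is about 3 mm too far along tool +x. I'll correct it and continue down.

```bash
python3 -m crank '[[[-0.3,-0.05,0],[0,0,0]],[[0,0,0],[0,0,0]],[[0,0,0.2],[0,0,0]],[[0,0,0.2],[0,0,0]],[[0,0,0],[0,0,0]]]' >/dev/null; python3 st.py
python3 -m crank '[[[0,0,0.2],[0,0,0]],[[0,0,0.2],[0,0,0]],[[0,0,0],[0,0,0]]]' >/dev/null; python3 st.py
python3 -m crank '[[[0,0,0.15],[0,0,0]],[[0,0,0.15],[0,0,0]],[[0,0,0],[0,0,0]]]' >/dev/null; python3 st.py
```

```text
t 10.05 p [0.5874 0.2207 0.1738] yaw_y 0.3701 z [-7.e-04 -3.e-04 -1.e+00] F [ 0.6 -0.7 -3.6] M [-0.03  0.01 -0.  ] w 0.016393398126089267 q7 -0.3187705830888177
t 10.35 p [0.5874 0.2207 0.1699] yaw_y 0.3701 z [-6.e-04 -3.e-04 -1.e+00] F [-0.3 -0.5 -3.2] M [ 0.01  0.05 -0.04] w 0.016347206458861275 q7 -0.3209746754566137
t 10.65 p [0.5875 0.2207 0.167 ] yaw_y 0.37 z [-4.e-04 -2.e-04 -1.e+00] F [ 0.3 -0.1 -3.1] M [-0.02  0.03  0.04] w 0.016493610920743043 q7 -0.32263394826647945
```

```bash
python3 -m crank '[[[0,0,0.15],[0,0,0]],[[0,0,0.1],[0,0,0]],[[0,0,0],[0,0,0]]]' >/dev/null; python3 st.py
python3 -m crank '[[[0,0,0.1],[0,0,0]],[[0,0,0.1],[0,0,0]],[[0,0,0],[0,0,0]]]' >/dev/null; python3 st.py
python3 -m crank '[[[0,0,0.1],[0,0,0]],[[0,0,0.1],[0,0,0]],[[0,0,0],[0,0,0]]]' >/dev/null; python3 st.py
```

```text
t 10.95 p [0.5875 0.2207 0.1646] yaw_y 0.37 z [-2.e-04 -1.e-04 -1.e+00] F [-0.2  1.  -3.4] M [ 0.03 -0.01  0.  ] w 0.016824617721386388 q7 -0.3241067438653808
t 11.25 p [0.5876 0.2208 0.1626] yaw_y 0.37 z [-2.e-04 -1.e-04 -1.e+00] F [-0.4  0.4 -3.3] M [-0.03 -0.02 -0.04] w 0.016407296593277956 q7 -0.325209948567415
t 11.55 p [0.5876 0.2207 0.1606] yaw_y 0.3699 z [-2.e-04 -1.e-04 -1.e+00] F [ 0.3 -0.2 -3.1] M [ 0.01 -0.07 -0.02] w 0.01633663936354289 q7 -0.3263179203370914
```

```bash
python3 -m crank '[[[0,0,0.15],[0,0,0]],[[0,0,0.15],[0,0,0]],[[0,0,0],[0,0,0]]]' >/dev/null; python3 st.py
python3 -m crank '[[[0,0,0.15],[0,0,0]],[[0,0,0.15],[0,0,0]],[[0,0,0],[0,0,0]]]' >/dev/null; python3 st.py
python3 -m crank '[[[0,0,0.15],[0,0,0]],[[0,0,0.15],[0,0,0]],[[0,0,0],[0,0,0]]]' >/dev/null; python3 st.py
```

```text
t 11.85 p [0.5882 0.2207 0.1579] yaw_y 0.3698 z [ 1.e-03  1.e-04 -1.e+00] F [ 1.9 -0.5 -1.8] M [-0.04 -0.43 -0.  ] w 0.01647922892655123 q7 -0.3280724031606964
t 12.15 p [0.5883 0.2208 0.1552] yaw_y 0.3698 z [ 1.5e-03  3.0e-04 -1.0e+00] F [ 2. -0.  0.] M [-0.19 -0.74 -0.05] w 0.01600802856110991 q7 -0.32981187126569267
t 12.45 p [0.5882 0.2208 0.1518] yaw_y 0.3698 z [ 1.1e-03  3.0e-04 -1.0e+00] F [ 3.1 -0.4 -1.1] M [-0.14 -1.16  0.  ] w 0.016146284523626972 q7 -0.33152449101867665
```

```bash
python3 -m crank '[[[0,0,0.2],[0,0,0]],[[0,0,0.2],[0,0,0]],[[0,0,0.2],[0,0,0]],[[0,0,0],[0,0,0]]]' >/dev/null; python3 st.py
python3 -m crank '[[[0,0,0.2],[0,0,0]],[[0,0,0.2],[0,0,0]],[[0,0,0.2],[0,0,0]],[[0,0,0],[0,0,0]]]' >/dev/null; python3 st.py
```

```text
t 12.85 p [0.5879 0.2207 0.1453] yaw_y 0.37 z [ 4.e-04  3.e-04 -1.e+00] F [ 5.1  0.1 -2.4] M [ 0.02 -1.41  0.07] w 0.01638890967349852 q7 -0.3349971383949762
t 13.25 p [0.5875 0.2207 0.1392] yaw_y 0.3699 z [-6.e-04 -1.e-04 -1.e+00] F [ 4.   0.5 -4.1] M [ 0.02 -1.45  0.1 ] w 0.016369502850436243 q7 -0.33860389366174426
```

```bash
python3 -m crank '[[[0,0,0.2],[0,0,0]],[[0,0,0.2],[0,0,0]],[[0,0,0.2],[0,0,0]],[[0,0,0.2],[0,0,0]],[[0,0,0],[0,0,0]]]' >/dev/null; python3 st.py
python3 -m crank '[[[0,0,0.15],[0,0,0]],[[0,0,0.15],[0,0,0]],[[0,0,0],[0,0,0]]]' >/dev/null; python3 st.py
```

```text
t 13.75 p [0.5874 0.2207 0.1314] yaw_y 0.37 z [-5.e-04 -1.e-04 -1.e+00] F [ 5.7  0.6 -3.7] M [ 0.   -1.43  0.04] w 0.01621032035764212 q7 -0.3433749758042992
t 14.05 p [0.5875 0.2206 0.1285] yaw_y 0.37 z [-5.e-04 -3.e-04 -1.e+00] F [ 5.4 -0.4 -2.8] M [-0.16 -1.36  0.04] w 0.01634649485575537 q7 -0.34510788535548215
```

```bash
for i in 1 ; do :; done; python3 -m crank '[[[0,0,0.15],[0,0,0]],[[0,0,0.1],[0,0,0]],[[0,0,0],[0,0,0]]]' >/dev/null; python3 st.py
python3 -m crank '[[[0,0,0.1],[0,0,0]],[[0,0,0],[0,0,0]]]' >/dev/null; python3 st.py
python3 -m crank '[[[0,0,0.1],[0,0,0]],[[0,0,0],[0,0,0]]]' >/dev/null; python3 st.py
```

```text
t 14.35 p [0.5875 0.2206 0.126 ] yaw_y 0.3699 z [-4.e-04 -4.e-04 -1.e+00] F [ 4.2 -0.6 -3.6] M [-0.2  -1.38  0.06] w 0.016239301952388787 q7 -0.34664308440832037
t 14.55 p [0.5876 0.2206 0.1252] yaw_y 0.3699 z [-2.e-04 -2.e-04 -1.e+00] F [ 4.9 -1.8 -2.1] M [-0.27 -1.32  0.07] w 0.01616362396339165 q7 -0.3472487178438321
t 14.75 p [0.5876 0.2207 0.1241] yaw_y 0.3699 z [-2.e-04 -1.e-04 -1.e+00] F [ 4.2 -2.2 -2.1] M [-0.28 -1.32 -0.01] w 0.016345459744537594 q7 -0.347869341246521
```

```bash
python3 -m crank '[[[0,0,0.06],[0,0,0]],[[0,0,0],[0,0,0]]]' >/dev/null; python3 st.py
python3 -m crank '[[[0,0,0.06],[0,0,0]],[[0,0,0],[0,0,0]]]' >/dev/null; python3 st.py
```

```text
t 14.95 p [0.5878 0.2207 0.1239] yaw_y 0.3699 z [ 3.e-04 -0.e+00 -1.e+00] F [ 4.6 -1.3  0.3] M [-0.45 -1.28 -0.  ] w 0.01612313182680843 q7 -0.3482229530131648
t 15.15 p [0.588  0.2207 0.1238] yaw_y 0.3698 z [ 7.e-04 -1.e-04 -1.e+00] F [ 3.8 -2.5  4.7] M [-0.6  -0.93  0.  ] w 0.01649944999798988 q7 -0.3485351213585208
```

Seated on the collar. Now I turn clockwise (tool +z).

```bash
python3 -m crank '[[[0,0,0],[0,0,0.04]],[[0,0,0],[0,0,0.06]],[[0,0,0],[0,0,0.06]],[[0,0,0],[0,0,0.04]],[[0,0,0],[0,0,0]]]' >/dev/null; python3 st.py
python3 -m crank '[[[0,0,0],[0,0,0.04]],[[0,0,0],[0,0,0.04]],[[0,0,0],[0,0,0.04]],[[0,0,0],[0,0,0]]]' >/dev/null; python3 st.py
```

```text
t 15.65 p [0.588  0.2213 0.1238] yaw_y 0.1698 z [ 1.2e-03  7.0e-04 -1.0e+00] F [ 4.4 -1.3  5.2] M [-0.27 -1.   -0.03] w 0.016366471103141232 q7 -0.523810409499259
t 16.05 p [0.588  0.2211 0.1237] yaw_y 0.0502 z [ 9.e-04  5.e-04 -1.e+00] F [ 3.7 -2.1  5.5] M [-0.36 -0.94 -0.1 ] w 0.01634992380134065 q7 -0.628166359953864
```

```bash
python3 -m crank '[[[0,0,0],[0,0,0.03]],[[0,0,0],[0,0,0.02]],[[0,0,0],[0,0,0]]]' >/dev/null; python3 st.py
python3 -m crank '[[[0,0,0],[0,0,0.03]],[[0,0,0],[0,0,0]]]' >/dev/null; python3 st.py
python3 -m crank '[[[0,0,0],[0,0,0.03]],[[0,0,0],[0,0,0]]]' >/dev/null; python3 st.py
```

```text
t 16.35 p [0.588  0.2209 0.1237] yaw_y 0.0007 z [ 8.e-04  3.e-04 -1.e+00] F [ 3.9 -2.4  4.4] M [-0.43 -0.94 -0.03] w 0.016311843455478165 q7 -0.6713241382090472
t 16.55 p [0.5878 0.2209 0.1237] yaw_y -0.0296 z [ 4.e-04  2.e-04 -1.e+00] F [ 1.7 -2.5  6.9] M [-0.44 -0.76 -0.16] w 0.01618934408095096 q7 -0.6978234072344816
t 16.75 p [0.5874 0.221  0.1237] yaw_y -0.0593 z [-2.e-04  1.e-04 -1.e+00] F [ 1.7 -1.3  6.8] M [-0.49 -0.5  -0.07] w 0.016602581701819993 q7 -0.7240363409804502
```

```bash
python3 -m crank '[[[0,0,0],[0,0,0.02]],[[0,0,0],[0,0,0]]]' >/dev/null; python3 st.py
python3 -m crank '[[[0,0,0],[0,0,0.02]],[[0,0,0],[0,0,0]]]' >/dev/null; python3 st.py
python3 -m crank '[[[0,0,0],[0,0,0]],[[0,0,0],[0,0,0]]]' >/dev/null; python3 st.py
```

```text
t 16.95 p [0.5872 0.2212 0.1238] yaw_y -0.0788 z [-4.e-04  2.e-04 -1.e+00] F [ 1.6 -2.   7.5] M [-0.4  -0.35 -0.07] w 0.01668097024325012 q7 -0.7412152469021587
t 17.15 p [0.5871 0.2214 0.1237] yaw_y -0.0986 z [-6.e-04  4.e-04 -1.e+00] F [ 1.9 -0.6  6.6] M [-0.41 -0.31  0.01] w 0.016260396224284723 q7 -0.7587114661965867
t 17.35 p [0.5871 0.2213 0.1237] yaw_y -0.0984 z [-7.e-04  5.e-04 -1.e+00] F [-0.3 -1.1  6.9] M [-0.27 -0.36 -0.06] w 0.0165176916175359 q7 -0.7583421871244775
```

```bash
python3 - <<'E'
from h import *
p,d=optics.grab_frame("scene"); x,y=px("scene",[.589,.221,.07]).astype(int); c=p[y-30:y+30,x-40:x+40]; s=c.astype(int)
print("brass",np.argwhere(s[...,0]-s[...,2]>40)+[y-30,x-40],"expected px",px("scene",[.589+.0205*np.cos(-.12),.221-.0205*np.sin(.12),.062]))
cv2.imwrite("pics/c6.png",cv2.resize(c,(800,600),interpolation=cv2.INTER_CUBIC)[:,:,::-1])
E
```

```text
brass [] expected px [297.54427449 270.15120686]
```

View pics/c6.png

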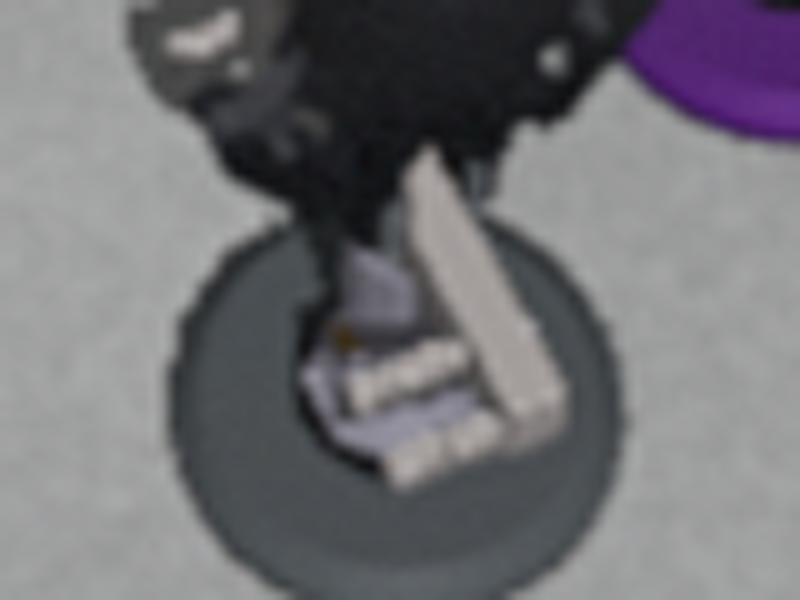

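Brass shows at crop (347,338), in the hole, and the lateral spring force has vanished. I'll release, back up and check from the wrist camera.

```bash
python3 -m crank '[[[0,0,0],[0,0,0]],[[0,0,0],[0,0,0]],[[0,0,0],[0,0,0]],[[0,0,0],[0,0,0]],[[0,0,0],[0,0,0]]]' 6 >/dev/null; python3 st.py
python3 -m crank '[[[0,0,-1],[0,0,0]],[[0,0,-2],[0,0,0]],[[0,0,-3],[0,0,0]],[[0,0,-4],[0,0,0]],[[0,0,-4],[0,0,0]]]' >/dev/null
python3 -m crank '[[[-4,0,-1],[0,0,0]],[[-4,0,0],[0,0,0]],[[0,4,0],[0,0,0]],[[0,4,0],[0,0,0]],[[0,0,0],[0,0,0]]]' >/dev/null
python3 -m crank '[[[0,0,0],[0,0,0]],[[0,0,0],[0,0,0]],[[0,0,0],[0,0,0]]]' >/dev/null; python3 st.py
python3 - <<'E'
from h import *
o=monitor.get_obs();R=Ro.from_rotvec(o["orientation"]).as_matrix()
p,d=optics.grab_frame("wrist");q,_=optics.grab_frame("scene"); T=wcloud(d);W=T@R.T+o["tcp_pos"]
k=(np.hypot(W[...,0]-.588,W[...,1]-.221)<.11)&(W[...,2]>.125)&(W[...,2]<.16);Q=W[k]
print(len(Q),"bar top z",np.percentile(Q[:,2],[5,50,90]))
B=Q[Q[:,2]>.14]; m=B[:,:2].mean(0);u=np.linalg.svd(B[:,:2]-m,full_matrices=False)[2][0];t=(B[:,:2]-m)@u;print("bar",m,np.ptp(t),"yaw",np.arctan2(u[1],u[0]))
b=(p[...,0].astype(int)-p[...,2]>35)&(np.hypot(W[...,0]-.588,W[...,1]-.221)<.05);print("brass n",b.sum(),np.argwhere(b).mean(0), W[b].mean(0) if b.any() else "")
x,y=px("scene",[.589,.221,.07]).astype(int)
vu=np.argwhere(k).mean(0).astype(int); y0=min(max(vu[0]-60,0),300);x0=min(max(vu[1]-80,0),400)
cv2.imwrite("pics/c7.png",np.hstack([cv2.resize(q[y-30:y+30,x-40:x+40],(400,300),interpolation=cv2.INTER_CUBIC),cv2.resize(p[y0:y0+120,x0:x0+160],(400,300),interpolation=cv2.INTER_CUBIC)])[:,:,::-1])
E
```

```text
t 17.9 p [0.5873 0.2208 0.1229] yaw_y -0.0997 z [-7.e-04 -1.e-04 -1.e+00] F [-0.9 -0.3  0.9] M [-0.01 -0.02 -0.02] w 0.05977923119020819 q7 -0.7594738267697788
t 19.2 p [0.6584 0.134  0.2737] yaw_y -0.0986 z [ 1.e-04  2.e-04 -1.e+00] F [ 0.3 -0.6 -0.5] M [-0.02  0.   -0.01] w 0.060343678964001245 q7 -0.5250929660716247
5674 bar top z [0.13128595 0.14465351 0.14614874]
bar [0.58621257 0.22015705] 0.14934088686861607 yaw -1.6680698300951153
brass n 25 [102.96 221.76] [0.6050449  0.21630313 0.06558818]
```

View pics/c7.png

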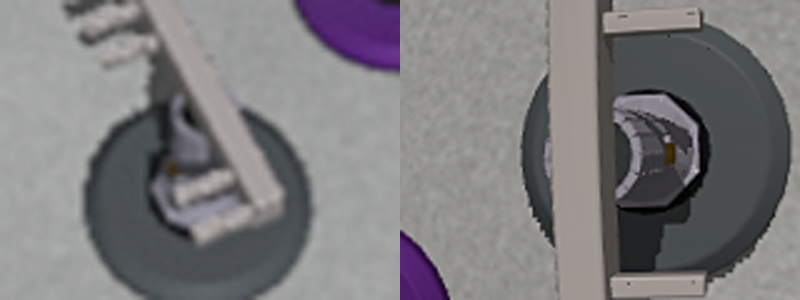

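Right crop (wrist) shows brass standing proud of the sleeve at the hole, and the hanger upright at the collar (bar top 0.145 m = 0.121 + 0.024). A numeric check of how far the nose sticks out:

```bash
python3 - <<'E'
from h import *
o=monitor.get_obs();R=Ro.from_rotvec(o["orientation"]).as_matrix()
p,d=optics.grab_frame("wrist");W=wcloud(d)@R.T+o["tcp_pos"]
near=np.hypot(W[...,0]-.588,W[...,1]-.221)<.035
S=W[near&(W[...,2]>.066)&(W[...,2]<.115)&(W[...,0]>.597)]; 
from scipy.optimize import least_squares
f=least_squares(lambda c:np.hypot(S[:,0]-c[0],S[:,1]-c[1])-.0187,[.588,.221],loss="soft_l1",f_scale=.001);print("sleeve axis",f.x,len(S),"rms",np.std(f.fun))
i=p.astype(int);b=near&(i[...,0]-i[...,2]>25)&(W[...,2]>.05); Q=W[b]-[*f.x,0]
print("brass radial mm",np.sort(np.hypot(Q[:,0],Q[:,1])*1e3).round(1),"z",(Q[:,2]*1e3).round(0),"ang",np.arctan2(Q[:,1],Q[:,0]).mean())
F=W[(np.hypot(W[...,0]-.588,W[...,1]-.221)<.09)&(W[...,2]>.013)&(W[...,2]<.021)];print("foot",(F.max(0)+F.min(0))/2)
E
```

```text
sleeve axis [0.585277   0.21930716] 256 rms 0.0005274628182075868
brass radial mm [18.6 18.7 18.7 18.7 18.9 19.  19.  19.  19.2 19.4 19.8 19.8 19.8 19.9
 19.9 20.1 20.1 20.2 20.6 20.7 20.8 20.8 20.8 20.9 20.9 20.9 21.  21.1
 21.1 21.1 21.3 21.4 21.7 21.9] z [65. 63. 64. 66. 66. 65. 66. 67. 67. 68. 62. 70. 67. 67. 63. 68. 68. 67.
 60. 69. 67. 67. 62. 66. 68. 65. 62. 66. 67. 66. 63. 64. 65. 62.] ang -0.16473939803485974
foot [0.58620244 0.21671305 0.01700031]
```

The brass nose is about 20.5–21 mm from the axis, so the button is fully out (nominal 20.5). The hanger is released and at rest, so I'm handing in.

```bash
python3 -c "
from bench import r
print(r.hand_in())"
```

```text
the job is handed in; nothing more can be done
None
```

The hanger is on the grey stand, resting on the collar with the button out through its hole and the gripper clear; I handed the job in at about 19 s, and no verdict was returned.

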